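Fit the reducing cup and snap the core mould shut

TASK

Make up the aluminium core mould for the junior core size, ready for pre-heating: nest the loose steel reducing cup upright and fully down in the mould's bowl, then set the knobbed aluminium cover on the cup and press it straight down until all four spring clips snap over its rim and it sits flush on the cup. Do not let up after the snap: finish with the gripper still on the cover, pressing it down firmly with about a kilogram's push (10 N). Leave the red balls, jar, wax tin, ring gauge and seam pricker where they are.

Things in the scene. Friction and masses are not known exactly. Their poses are not given: they have to be found in the camera images.
- mould: Squat core mould fixed to the table: round aluminium body, 96 mm across, top face 54 mm above the table, on a dark steel plate 130 x 130 x 8 mm with corner bolts. Origin on the bowl's axis at table level, z up, x and y along the plate's sides. Four clips stand around it on the diagonals, 45 degrees off x and y; along x and along y there is free room for fingers.
- mould_mouth (a point): Centre of the mould's bowl mouth, level with its top face (54 mm above the table). The round bowl is 65 mm across here and straight for 12 mm down, then tapers to a flat floor 39 mm across, 16 mm above the table.
- cup_center (a point): Loose steel reducing cup, the bowl's own shape, standing on its foot: 64 mm tall, upper 38 mm a straight collar 62 mm across (wall 4 mm), below it tapering to a flat foot 34 mm across; about 260 g. The point: on its axis, half-way up (32 mm); z along the axis, to the mouth. Nested home, its foot is on the bowl's floor, this point 48 mm above the table on the mould's axis.
- cup_rim (a point): Centre of the reducing cup's mouth, 32 mm beyond its centre, 54 mm across inside. With the cup nested home it is 80 mm above the table, so the cup's top 26 mm stand proud of the mould.
- cover_knob (a point): Loose aluminium snap cover, 50 mm tall, about 200 g, standing on its plug. The point is on its axis in the round black knob (26 mm across, 28 mm tall), 36 mm above the plug's bottom and 18 mm above the disc's upper face; z along the axis, up. When the cover is home this point is on the mould's axis, 106 mm above the table.
- cover_disc (a point): Centre of the underside of the cover's disc, which rests on the cup's rim when home (80 mm above the table). The disc is 8 mm thick and 88 mm across, its lower edge bevelled at 45 degrees to 76 mm. Below it a plug 10 mm deep, 51 mm across tapering to 42 mm, enters the cup's mouth; above it is the knob.
- clip1 (a joint): Lean of the mould's spring clip 1, rad: 0 at rest, grows as the cover's rim pushes it outward (0.05 to 0.07 at most), jumps back to 0 once it has snapped over the rim. All four clips are alike: steel strips 14 mm wide, 52 mm from the axis, tips 105 mm above the table, each with a brass roller 8 mm across, centre 92 mm above the table, inner face 41 mm from the axis.
- clip2 (a joint): Lean of spring clip 2, rad, as clip 1. As the cover goes down, its bevel meets the four rollers about 11 mm above home and the push needed rises to about 8 to 17 N in all, not quite smoothly; about 4 mm above home the rollers slip over the rim, the force suddenly drops and the clips draw the cover down.
- clip3 (a joint): Lean of spring clip 3, rad, as clip 1.
- clip4 (a joint): Lean of spring clip 4, rad, as clip 1.
- ball1_center (a point): Polished red cricket ball 1 of four, 72 mm across, 158 g, cradled loose in the slatted rack. The point is its centre, 58 mm above the table. Not part of the job: leave it.
- ball2_center (a point): Polished red cricket ball 2 of four, 72 mm across, 158 g, cradled loose in the slatted rack. The point is its centre, 58 mm above the table. Not part of the job: leave it.
- ball3_center (a point): Polished red cricket ball 3 of four, 72 mm across, 158 g, cradled loose in the slatted rack. The point is its centre, 58 mm above the table. Not part of the job: leave it.
- ball4_center (a point): Polished red cricket ball 4 of four, 72 mm across, 158 g, cradled loose in the slatted rack. The point is its centre, 58 mm above the table. Not part of the job: leave it.
- pricker_grip (a point): Seam pricker lying on the table: brown horn handle about 84 mm long and 21 mm thick, steel spike 66 mm long, 157 mm over all. The point is the handle's centre, 10 mm above the table; the spike points along x. Leave it.
- jar_center (a point): Green glass jar with a dark lid, 60 mm across, 96 mm tall, standing; the point is its centre, half-way up. Leave it.
- wax_tin_center (a point): Flat brass tin of wax with a yellow lid, 74 mm across, 28 mm tall; the point is its centre, half-way up. Leave it.
- gauge_center (a point): Brass ring gauge lying flat, 88 mm across outside, 73 mm inside, 12 mm thick; the point is its centre, half-way up. Leave it.
Things that resemble listed ones, but are neither listed nor needed, are in the scene too. Leave any orange look-alike of the part that bears cover_knob alone.

How it is judged:
By the outcome, as a careful person would: the job done as asked, in the order asked, and still so for the second after the job is handed in, while the arm keeps its last pose, push and grip.
It also fails if it takes over 64 s, if anything falls off the work surface, if the arm or the gripper's body presses on something with over 40 N, if the wrist force passes 120 N, or if a joint passes its speed limit or range.

ROBOT

A 6-joint arm with a two-finger parallel gripper is mounted at the origin on the work surface. World frame = base frame: x ahead of the robot, y to its left, z up, the work surface at z = 0. Lengths are in m, angles in rad, forces in N, time in s.
With the tool pointing down it reaches from about 0.225 to 0.875 m from the base axis. Payload 3.4 kg.
Tool frame: the origin (TCP) lies at the very end of the fingers, on their centre line; the grasp point (between the pads) lies 19 mm behind it (manip.hold_point_z is the distance from the TCP to the grasp point, in m); z points along the fingers, y is the line along which they close (so a half turn about z gives the same grasp; the last joint's range is limited). The gripper opens to 85 mm and grips with 20 to 120 N. Pads are 22 mm wide; open, the fingers measure 114 mm over their backs; the gripper's body (76 mm by 85 mm) begins 54 mm behind the grasp point. The pads swing forward as they close: fully open they stand 13 mm farther back than shut.
Start: joints at [-1.242, 0.276, 1.505, -0, 1.361, -0.121], TCP at [0.25, -0.518, 0.231] pointing down, gripper open.
Joint ranges: [-2.89, 2.89], [-0.75, 2.08], [0.22, 2.7], [-1.18, 4.32], [0.11, 2.71], [-2.7, 2.7]. Speed limits (rad/s): [2.57, 2.57, 3.14, 3.14, 3.14, 3.14].

INTERFACE

Orientations are given as a unit quaternion [w, x, y, z].
In Python, from rig import readout, viewer, order, manip gives the robot as it stands. The module is installed in compiled form; this text tells all that it offers.
- The arm moves only by the tool send_rows, never from a script. Its arguments are lists of equal length, an entry for each row: "xyz": the shift along the world's x, y, z in m, a list of three; "delta_rot": the turn, a rotation vector about the world's x, y, z in degrees, a list of three. In form: {"xyz": [[tx, ty, tz], ...], "delta_rot": [[wx, wy, wz], ...]}. A call has 1 to 12 rows; each row shifts and turns the commanded pose from where the row before left it; what a row does not reach is not made up. A row lasts 1/10 s, in which the tool goes at most 50 mm and 8.59 degrees, less where a joint would pass 70% of its speed; a pose out of reach is approached as far as the arm can. A call with a gripper value outside its range is refused whole. "gripper" is the finger opening in m, from 0 to 0.0854, set as the call begins (left out, the last holds). The fingers move at their own pace and stop on an object; "force" is the grip in N (left out, the last holds). Time passes only in rows, so rows that do not move let the fingers close. It gives the time, the measured TCP pose, the force, the opening and the grip force at its end, in the units of the state.
- readout.get_state(): the state, without advancing time (a new reading comes with each control period).
- viewer.get_image(name): name is "scene" or "top" or "wrist"; returns a dict with "color" (400x640x3 uint8, red, green, blue), "depth" (400x640 float32, m along the optical axis (not along the pixel's ray), 0 where there is no reading), "K" (3x3 intrinsics, pixels), "dist" ([k1, k2, p1, p2, k3] as OpenCV has them; the pictures are not rectified), "camera_from_world" (4x4, takes a point from world to camera coordinates). Camera axes: x right, y up, looking along -z (the intrinsics and any distortion apply to the point x, -y, -z); pixel columns grow to the right and rows downward; lengths in m; the calibration is good to about 2 mm. A picture is of the moment at which its call begins.
- order.sign_off(): hands the job in; it is judged then, once.
The state is a dict: "clock": time; "qpos": joint angles; "qd": joint speeds; "effort": joint torques, N m; "position": TCP position; "ee_rot": TCP orientation; "contact_force": force on the tool from outside, world axes, zero at the start; "moment": the same for the moment, N m; "width": finger opening in m; "gripper_force": force on a finger pad.
Only numpy, scipy, OpenCV 4.12 (cv2) and the standard library are available. Lean on these libraries where they do the work, as an engineer would, in place of code of your own. Each camera call takes 0.05 s, during which the arm holds its last target. There are 200 camera calls.

## Working session

There is one attempt and no reset: what is moved stays moved. The work goes in short steps, Python scripts to look and compute and a tool call to move; the robot and the scene stay as the last step left them, time stands still between calls to the robot, and variables do not carry over. Pictures are saved under pics/ and viewed, at most 10 in all, crops included, and the job is handed in when it is done.

Besides the shell and the picture viewer there is one more tool, called after "Request:" by a JSON object that holds its "api" and its "payload", one argument or row to a line. send_rows: Moves the arm, as the interface text tells. Its arguments: {"type":"object","properties":{"xyz":{"type":"array"},"delta_rot":{"type":"array"},"gripper":{"type":"number"},"force":{"type":"number"}},"required":["xyz","delta_rot"]}

```bash
mkdir -p pics
cat > h.py <<'E'
import numpy as np, cv2
from rig import readout, viewer, order, manip
def grab(n):
    im=viewer.get_image(n); np.savez('last_%s.npz'%n,**im); return im
def load(n): return dict(np.load('last_%s.npz'%n))
def save(im,f,box=None,s=1):
    c=im['color'][:,:,::-1]
    if box: c=c[box[1]:box[3],box[0]:box[2]]
    cv2.imwrite('pics/'+f,cv2.resize(c,None,fx=s,fy=s,interpolation=cv2.INTER_CUBIC))
def ray(im,uv):
    p=cv2.undistortPoints(np.array([[uv]],float),im['K'],im['dist'])[0,0]
    T=np.linalg.inv(im['camera_from_world']); d=T[:3,:3]@np.array([p[0],-p[1],-1.]); return T[:3,3],d
def onz(im,uv,z):
    o,d=ray(im,uv); return o+d*(z-o[2])/d[2]
def dep(im,uv):
    o,d=ray(im,uv); return o+d*float(im['depth'][int(round(uv[1])),int(round(uv[0]))])
def cloud(im):
    h,w=im['depth'].shape; v,u=np.mgrid[:h,:w]
    p=cv2.undistortPoints(np.stack([u,v],-1).reshape(-1,1,2).astype(float),im['K'],im['dist'])[:,0]
    T=np.linalg.inv(im['camera_from_world']); d=np.c_[p[:,0],-p[:,1],-np.ones(len(p))]@T[:3,:3].T
    P=T[:3,3]+d*im['depth'].reshape(-1,1); P[im['depth'].ravel()==0]=np.nan
    return P.reshape(h,w,3)
def tri(a,ua,b,ub):
    o1,d1=ray(a,ua);o2,d2=ray(b,ub)
    s=np.linalg.lstsq(np.c_[d1,-d2],o2-o1,rcond=None)[0]
    p,q=o1+d1*s[0],o2+d2*s[1]; return (p+q)/2,np.linalg.norm(p-q)
E
python3 - <<'E'
from h import *
for n in('scene','top'):
    im=grab(n); save(im,n+'0.png',s=1.25); T=np.linalg.inv(im['camera_from_world']);print(n,T[:3,3].round(3),-T[:3,2].round(3),im['K'][0,0])
s=readout.get_state();print(s,manip.hold_point_z)
E
```

```text
scene [ 1.022 -0.628  0.98 ] [-0.362  0.55  -0.753] 465.1944154097281
top [0.437 0.05  0.915] [ 0.166 -0.025 -0.986] 405.26862385451943
{'clock': 0.1, 'qpos': array([-1.24200207e+00,  2.76529748e-01,  1.50598717e+00,  2.12713716e-05,
        1.36073423e+00, -1.20984561e-01]), 'qd': array([-0.00027985, -0.00128262, -0.00291363, -0.002356  , -0.00022709,
       -0.00114966]), 'effort': array([ 1.52864533e-03, -4.17697978e+01, -2.46405655e+01, -5.69636370e-05,
        5.83247791e-03,  5.33569860e-06]), 'position': array([ 0.24984713, -0.5173575 ,  0.23053509]), 'ee_rot': array([-8.25849930e-04,  9.74818936e-01,  2.22996309e-01, -7.56635139e-05]), 'contact_force': array([ 0.2114094 , -0.09954689, -0.01368809]), 'moment': array([-0.04623899,  0.02795019,  0.01498273]), 'gripper_force': 0.0, 'width': 0.08545158566722492} 0.0187
```

View pics/scene0.png

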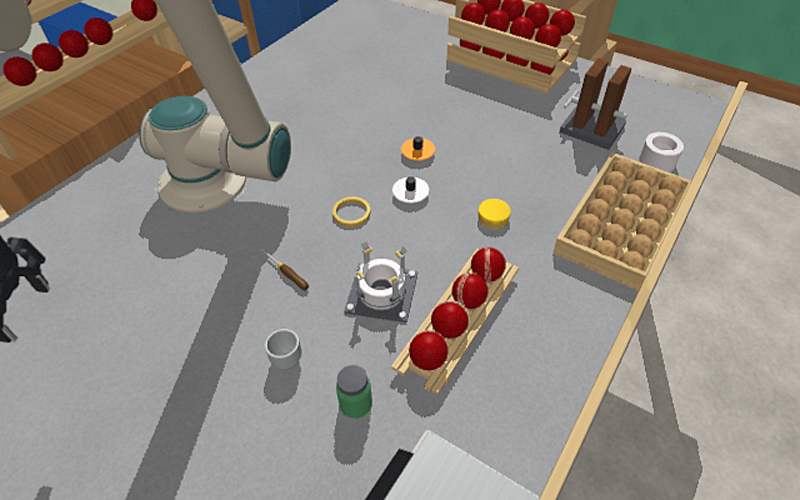

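View pics/top0.png

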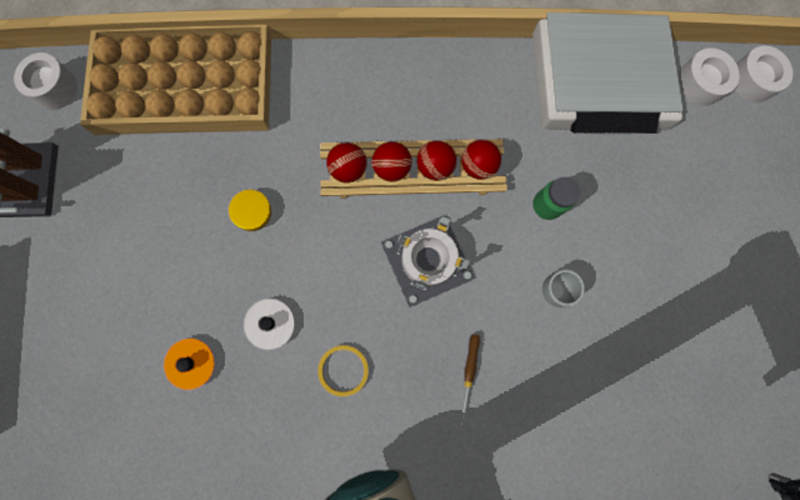

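Scene: the cup is at about (283,348), the mould at (382,282), and two covers: white at (410,190) and orange at (417,150). In the top view these are (565,288), (429,260), (269,324) and (189,363) of the 1.25x picture. The white/aluminium one fits "aluminium cover"; the orange one is the look-alike to leave. The grey thin-walled cup fits the steel reducing cup; the thick white mortars at the edges do not.

Run:
```python
from h import *
t=load('top');s=load('scene')
C={'top':cloud(t),'scene':cloud(s)}
def fit(P):
    A=np.c_[2*P[:,:2],np.ones(len(P))];x=np.linalg.lstsq(A,(P[:,:2]**2).sum(1),rcond=None)[0];return x[:2],np.sqrt(x[2]+x[0]**2+x[1]**2)
rough={'cup':dep(t,(462,232)),'mould':dep(t,(343,226)),'cover':dep(t,(203,268)),'orange':dep(t,(140,296))}
print({k:v.round(3) for k,v in rough.items()})
bands={'cup':(.056,.07),'mould':(.049,.058),'cover':(.013,.022),'knob':(.042,.056)}
for k,(lo,hi) in bands.items():
    c=rough['cover' if k=='knob' else k][:2]
    for n,Q in C.items():
        m=(np.hypot(Q[...,0]-c[0],Q[...,1]-c[1])<.075)&(Q[...,2]>lo)&(Q[...,2]<hi)
        P=Q[m]
        if len(P)<5: print(k,n,'few');continue
        a=(P[:,:2].min(0)+P[:,:2].max(0))/2
        r=cv2.minEnclosingCircle(P[:,:2].astype(np.float32)*1000)
        print(k,n,len(P),'mid',a.round(4),'enc',np.round(r[0],1),round(r[1],1),'z',np.median(P[:,2]).round(4),np.percentile(P[:,2],95).round(4))
# triangulated knob tops: dark blobs
for n,im,b in(('top',t,(195,240,235,280)),('scene',s,(318,135,340,165))):
    c=im['color'][b[1]:b[3],b[0]:b[2]].max(2)<60
    v,u=np.nonzero(c);print(n,'dark',u.min()+b[0],u.max()+b[0],v.min()+b[1],v.max()+b[1])
save(t,'crop_top.png',(190,150,500,300),2.5)
```

```text
{'cup': array([ 0.51 , -0.302,  0.046]), 'mould': array([ 0.528, -0.041,  0.052]), 'cover': array([0.445, 0.264, 0.019]), 'orange': array([0.386, 0.401, 0.018])}
cup top 200 mid [ 0.5139 -0.2751] enc [ 513.8 -275.2] 31.1 z 0.0621 0.0651
cup scene 231 mid [ 0.5122 -0.2766] enc [ 512.1 -276.6] 32.6 z 0.0632 0.067
mould top 515 mid [ 0.561  -0.0466] enc [568.5 -46.1] 50.9 z 0.053 0.0555
mould scene 336 mid [ 0.5605 -0.0468] enc [567.6 -46.9] 51.6 z 0.0542 0.0571
cover top 1094 mid [0.4644 0.2388] enc [463.8 239.7] 44.5 z 0.0171 0.0199
cover scene 359 mid [0.4629 0.2396] enc [463.4 239.7] 46.1 z 0.0184 0.021
knob top 118 mid [0.4635 0.2393] enc [463.6 239.7] 12.9 z 0.0478 0.0501
knob scene 49 mid [0.4638 0.2382] enc [463.5 237.9] 12.6 z 0.0487 0.0522
top dark 207 219 254 263
scene dark 325 331 144 152
```

View pics/crop_top.png

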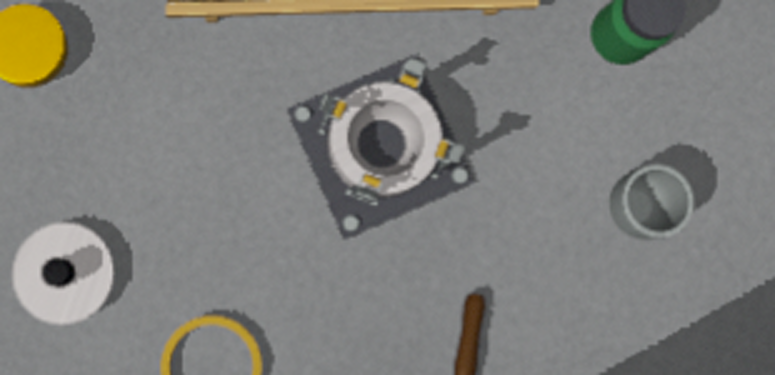

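Run:
```python
from h import *
t=load('top')
c=np.array([onz(t,(190+u/2.5,150+v/2.5),.008)[:2] for u,v in((289,108),(345,238),(477,180),(415,57))])
print(c.round(4),c.mean(0))
for i in range(4):
    d=c[(i+1)%4]-c[i];print(np.linalg.norm(d).round(4),np.degrees(np.arctan2(d[1],d[0])).round(1))
# mould face circle: outer radius via cloud restricted r<50mm from plate centre
Q=cloud(t);m=(np.hypot(*(Q[...,:2]-c.mean(0)).transpose(2,0,1))<.07)&(abs(Q[...,2]-.0535)<.004)
P=Q[m][:,:2];
for _ in range(3):
    pass
from scipy.optimize import least_squares
f=lambda x:np.clip(abs(np.hypot(P[:,0]-x[0],P[:,1]-x[1])-.0403)-.0078,0,None)
print(least_squares(f,c.mean(0),loss='soft_l1',f_scale=.001).x)
R=cv2.Rodrigues(np.zeros(3))
s=readout.get_state();w,x,y,z=s['ee_rot']
print('tool y',2*(x*y-w*z),1-2*(x*x+z*z),'angle',np.degrees(np.arctan2(1-2*(x*x+z*z),2*(x*y-w*z))))
```

```text
[[ 0.6093  0.037 ]
 [ 0.4904 -0.0108]
 [ 0.5403 -0.132 ]
 [ 0.6553 -0.0801]] [ 0.57383451 -0.04646853]
0.1282 -158.1
0.131 -67.6
0.1262 24.3
0.1258 111.4
[ 0.57382073 -0.04499417]
tool y 0.43476192473838243 -0.900543928158362 angle -64.22981687716229
```

Seen: cup at crop (658,200), white cover with black knob at (62,272), mould at (385,138); sizes and heights agree with the text. Plate axes are at 22.5°. Going above the cup with the fingers on a plate axis.

Request:
{"api": "send_rows", "payload": {
  "xyz": [
    [0.026,0.024,0],
    [0.026,0.024,0],
    [0.026,0.024,0],
    [0.026,0.024,0],
    [0.026,0.024,0],
    [0.026,0.024,0],
    [0.026,0.024,0],
    [0.026,0.024,0],
    [0.026,0.024,0],
    [0.029,0.026,0],
    [0,0,0],
    [0,0,0]
  ],
  "delta_rot": [
    [0,0,-1],
    [0,0,-1],
    [0,0,-1.3],
    [0,0,0],
    [0,0,0],
    [0,0,0],
    [0,0,0],
    [0,0,0],
    [0,0,0],
    [0,0,0],
    [0,0,0],
    [0,0,0]
  ],
  "gripper": 0.0854
}}

```text
clock: 1.3
position: [0.513, -0.2752, 0.2307]
ee_rot: [-0.0, 0.981, 0.196, -0.001]
contact_force: [-0.3, -0.5, -0.1]
width: 0.0853
gripper_force: 0.0
```

Run:
```python
from h import *
w=grab('wrist');save(w,'w1.png');Q=cloud(w)
T=np.linalg.inv(w['camera_from_world']);print(T[:3,3].round(3),-T[:3,2].round(3))
m=(np.hypot(Q[...,0]-.513,Q[...,1]+.276)<.045)&(Q[...,2]>.058)&(Q[...,2]<.07)
P=Q[m];print(len(P),(P[:,:2].min(0)+P[:,:2].max(0))/2,np.ptp(P[:,:2],axis=0),np.median(P[:,2]))
s=readout.get_state();print(s['clock'],s['position'],s['ee_rot'])
```

```text
[ 0.583 -0.247  0.374] [-0.27  -0.112 -0.956]
765 [ 0.51309007 -0.27585212] [0.06169594 0.06144357] 0.06512988616889265
1.35 [ 0.51247497 -0.27590936  0.23085226] [-8.03496731e-05  9.80774121e-01  1.95145024e-01 -7.32283588e-04]
```

View pics/w1.png

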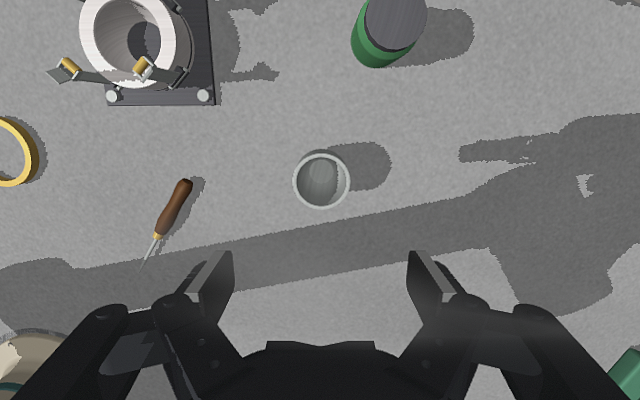

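The wrist view shows the cup rim at (321,181), on the TCP's axis within 1 mm, rim height 65 mm; the plate's sides run square with the gripper. Descending and gripping.

Request:
{"api": "send_rows", "payload": {
  "xyz": [
    [0,0,-0.03],
    [0,0,-0.03],
    [0,0,-0.03],
    [0,0,-0.03],
    [0,0,-0.03],
    [0,0,-0.02],
    [0,0,-0.01],
    [0,0,-0.01],
    [0,0,0]
  ],
  "delta_rot": [
    [0,0,0],
    [0,0,0],
    [0,0,0],
    [0,0,0],
    [0,0,0],
    [0,0,0],
    [0,0,0],
    [0,0,0],
    [0,0,0]
  ]
}}

```text
clock: 2.25
position: [0.5122, -0.2762, 0.0407]
ee_rot: [-0.0, 0.981, 0.194, -0.001]
contact_force: [-0.1, 0.5, -0.6]
width: 0.0854
gripper_force: 0.0
```

Request:
{"api": "send_rows", "payload": {
  "xyz": [
    [0,0,0],
    [0,0,0],
    [0,0,0],
    [0,0,0],
    [0,0,0],
    [0,0,0],
    [0,0,0],
    [0,0,0]
  ],
  "delta_rot": [
    [0,0,0],
    [0,0,0],
    [0,0,0],
    [0,0,0],
    [0,0,0],
    [0,0,0],
    [0,0,0],
    [0,0,0]
  ],
  "gripper": 0.05,
  "force": 50
}}

```text
clock: 3.05
position: [0.5138, -0.2763, 0.0429]
ee_rot: [0.001, 0.981, 0.195, 0.001]
contact_force: [-0.7, 0.2, 6.6]
width: 0.0604
gripper_force: 55.2
```

Request:
{"api": "send_rows", "payload": {
  "xyz": [
    [0,0,0.01],
    [0,0,0.02],
    [0,0,0.03],
    [0,0,0.03],
    [0,0,0.03],
    [0,0,0.03],
    [0,0,0]
  ],
  "delta_rot": [
    [0,0,0],
    [0,0,0],
    [0,0,0],
    [0,0,0],
    [0,0,0],
    [0,0,0],
    [0,0,0]
  ]
}}

```text
clock: 3.75
position: [0.5153, -0.2773, 0.1961]
ee_rot: [0.003, 0.981, 0.195, 0.003]
contact_force: [0.4, -0.5, -2.3]
width: 0.0608
gripper_force: 55.3
```

Request:
{"api": "send_rows", "payload": {
  "xyz": [
    [0.006,0.023,0],
    [0.006,0.023,0],
    [0.006,0.023,0],
    [0.006,0.023,0],
    [0.006,0.023,0],
    [0.006,0.023,0],
    [0.006,0.023,0],
    [0.006,0.023,0],
    [0.006,0.023,0],
    [0.006,0.023,0],
    [0,0,0],
    [0,0,0]
  ],
  "delta_rot": [
    [0,0,0],
    [0,0,0],
    [0,0,0],
    [0,0,0],
    [0,0,0],
    [0,0,0],
    [0,0,0],
    [0,0,0],
    [0,0,0],
    [0,0,0],
    [0,0,0],
    [0,0,0]
  ]
}}

```text
clock: 4.95
position: [0.5721, -0.0455, 0.19]
ee_rot: [-0.0, 0.981, 0.196, -0.001]
contact_force: [-0.2, 0.3, -2.7]
width: 0.0607
gripper_force: 55.3
```

Run:
```python
from h import *
st=readout.get_state();print(st['clock'],st['position'],st['contact_force'],st['width'])
w=grab('wrist');s=grab('scene')
save(s,'s2.png',(240,160,400,290),4)
for n,im in(('wrist',w),('scene',s)):
    Q=cloud(im)
    for lo,hi,r in((.048,.058,.05),(.17-.0,.205,.036)):
        m=(np.hypot(Q[...,0]-.5738,Q[...,1]+.0455)<r)&(Q[...,2]>lo)&(Q[...,2]<hi);P=Q[m]
        if len(P)>20:print(n,lo,len(P),(P[:,:2].min(0)+P[:,:2].max(0))/2,np.ptp(P[:,:2],axis=0),np.percentile(P[:,2],[50,95]))
save(w,'w2.png')
```

```text
4.95 [ 0.57211205 -0.04545961  0.18995864] [-0.23644366  0.32861298 -2.74997054] 0.060717882299657376
wrist 0.048 2435 [ 0.57925781 -0.04472325] [0.08501694 0.09437763] [0.0552426 0.0564234]
wrist 0.17 6330 [ 0.57390447 -0.04175032] [0.05868884 0.06373584] [0.19008696 0.20367546]
scene 0.048 460 [ 0.57390396 -0.04484935] [0.09603439 0.09689593] [0.0543759  0.05684243]
scene 0.17 286 [ 0.57562216 -0.04695003] [0.05410955 0.06231965] [0.18625118 0.20201475]
```

View pics/w2.png

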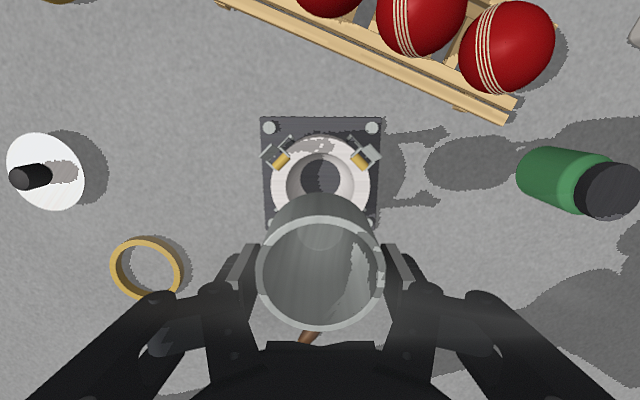

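Run:
```python
from h import *
from scipy.optimize import least_squares
def ann(P,c,ri,ro):
    rm,h=(ri+ro)/2,(ro-ri)/2
    f=lambda x:np.r_[abs(np.hypot(P[:,0]-x[0],P[:,1]-x[1])-rm)]-h
    g=lambda x:np.clip(f(x),0,None)
    return least_squares(g,c,loss='soft_l1',f_scale=.0005).x
t=grab('top')
for n,im in(('wrist',load('wrist')),('scene',load('scene')),('top',t)):
    Q=cloud(im)
    for k,lo,hi,r,ri,ro in(('mould',.051,.0585,.055,.0325,.048),('rim',.207,.22,.036,.027,.031)):
        m=(np.hypot(Q[...,0]-.5738,Q[...,1]+.0455)<r)&(Q[...,2]>lo)&(Q[...,2]<hi);P=Q[m]
        if len(P)>30:print(n,k,len(P),ann(P,[.5738,-.0455],ri,ro).round(4),np.ptp(P[:,:2],axis=0).round(3),np.percentile(P[:,2],[50,95]).round(4))
# wrist rim ellipse by brightness, cast on z
```

```text
wrist mould 2403 [ 0.574  -0.0442] [0.09  0.094] [0.0553 0.0564]
wrist rim 4819 [ 0.573  -0.0454] [0.062 0.068] [0.2121 0.2167]
scene mould 450 [ 0.5734 -0.0449] [0.103 0.101] [0.0546 0.0571]
scene rim 87 [ 0.5714 -0.046 ] [0.057 0.066] [0.2116 0.2161]
top mould 181 [ 0.5739 -0.0452] [0.053 0.099] [0.0532 0.0559]
top rim 52 [ 0.5727 -0.0472] [0.013 0.038] [0.2107 0.2125]
```

Cup held upright, rim (320,272), mould (320,180): offset about 1 mm. Correcting and lowering.

Request:
{"api": "send_rows", "payload": {
  "xyz": [
    [0.0012,0.0008,0],
    [0,0,-0.02],
    [0,0,-0.02],
    [0,0,-0.02],
    [0,0,-0.02],
    [0,0,-0.01],
    [0,0,-0.01],
    [0,0,-0.006],
    [0,0,-0.006],
    [0,0,0],
    [0,0,0]
  ],
  "delta_rot": [
    [0,0,0],
    [0,0,0],
    [0,0,0],
    [0,0,0],
    [0,0,0],
    [0,0,0],
    [0,0,0],
    [0,0,0],
    [0,0,0],
    [0,0,0],
    [0,0,0]
  ]
}}

```text
clock: 6.2
position: [0.5745, -0.0451, 0.0797]
ee_rot: [0.0, 0.981, 0.195, 0.0]
contact_force: [-0.1, 0.4, -2.2]
width: 0.0605
gripper_force: 55.3
```

Request:
{"api": "send_rows", "payload": {
  "xyz": [
    [0,0,-0.004],
    [0,0,-0.004],
    [0,0,-0.002],
    [0,0,0]
  ],
  "delta_rot": [
    [0,0,0],
    [0,0,0],
    [0,0,0],
    [0,0,0]
  ]
}}

```text
clock: 6.6
position: [0.574, -0.0449, 0.0689]
ee_rot: [-0.0, 0.981, 0.195, -0.0]
contact_force: [0.8, 0.6, -2.3]
width: 0.0606
gripper_force: 55.3
```

Request:
{"api": "send_rows", "payload": {
  "xyz": [
    [0,0,-0.002],
    [0,0,-0.002],
    [0,0,-0.002],
    [0,0,-0.001],
    [0,0,0]
  ],
  "delta_rot": [
    [0,0,0],
    [0,0,0],
    [0,0,0],
    [0,0,0],
    [0,0,0]
  ]
}}

```text
clock: 7.1
position: [0.5741, -0.045, 0.0621]
ee_rot: [-0.0, 0.981, 0.195, -0.0]
contact_force: [0.3, -0.1, -2.8]
width: 0.061
gripper_force: 55.3
```

Request:
{"api": "send_rows", "payload": {
  "xyz": [
    [0,0,-0.001],
    [0,0,-0.001],
    [0,0,-0.001],
    [0,0,0]
  ],
  "delta_rot": [
    [0,0,0],
    [0,0,0],
    [0,0,0],
    [0,0,0]
  ]
}}

```text
clock: 7.5
position: [0.5742, -0.0448, 0.0594]
ee_rot: [-0.0, 0.981, 0.195, 0.0]
contact_force: [-0.2, 1.3, -1.8]
width: 0.0607
gripper_force: 55.5
```

Request:
{"api": "send_rows", "payload": {
  "xyz": [
    [0,0,-0.001],
    [0,0,-0.001],
    [0,0,-0.0005],
    [0,0,0]
  ],
  "delta_rot": [
    [0,0,0],
    [0,0,0],
    [0,0,0],
    [0,0,0]
  ]
}}

```text
clock: 7.9
position: [0.5743, -0.0446, 0.0589]
ee_rot: [-0.0, 0.981, 0.195, 0.001]
contact_force: [-4.0, 3.3, 11.2]
width: 0.0607
gripper_force: 56.8
```

Run:
```python
from h import *
Q=cloud(grab('wrist'));c=[.574,-.0449]
r=np.hypot(Q[...,0]-c[0],Q[...,1]-c[1]);m=(r<.034)&(r>.024)&(Q[...,2]>.07)&(Q[...,2]<.1)
P=Q[m];print(len(P),np.percentile(P[:,2],[30,50,80]))
m=(r<.048)&(r>.036)&(Q[...,2]>.048)&(Q[...,2]<.06);print('face',m.sum(),np.median(Q[m][:,2]))
```

```text
6872 [0.07825552 0.08089493 0.08212059]
face 4292 0.05528058565556998
```

Contact 11 N with the rim about 26 mm above the face: home. Releasing and lifting clear.

Request:
{"api": "send_rows", "payload": {
  "xyz": [
    [0,0,0],
    [0,0,0],
    [0,0,0],
    [0,0,0],
    [0,0,0],
    [0,0,0.02],
    [0,0,0.04],
    [0,0,0.04],
    [0,0,0.04],
    [0,0,0.02],
    [0,0,0]
  ],
  "delta_rot": [
    [0,0,0],
    [0,0,0],
    [0,0,0],
    [0,0,0],
    [0,0,0],
    [0,0,0],
    [0,0,0],
    [0,0,0],
    [0,0,0],
    [0,0,0],
    [0,0,0]
  ],
  "gripper": 0.082
}}

```text
clock: 9.05
position: [0.5764, -0.0455, 0.2205]
ee_rot: [0.002, 0.981, 0.195, 0.004]
contact_force: [-0.0, 0.2, -0.4]
width: 0.0823
gripper_force: 0.0
```

Run:
```python
from h import *
from scipy.optimize import least_squares
st=readout.get_state();print(st['clock'],st['position'])
w=grab('wrist');Q=cloud(w);t=grab('top');s=grab('scene')
for n,im in(('w',w),('t',t),('s',s)):
    Q=cloud(im);r=np.hypot(Q[...,0]-.574,Q[...,1]+.0449)
    m=(r<.034)&(Q[...,2]>.075)&(Q[...,2]<.09);P=Q[m]
    if len(P)<30: continue
    A=np.c_[P[:,:2],np.ones(len(P))];pl=np.linalg.lstsq(A,P[:,2],rcond=None)[0]
    print(n,len(P),(P[:,:2].min(0)+P[:,:2].max(0))/2,np.ptp(P[:,:2],axis=0),np.median(P[:,2]),'slope deg',np.degrees(pl[:2]).round(2))
    m=(r<.047)&(r>.036)&(Q[...,2]>.048)&(Q[...,2]<.06);print(' face',m.sum(),np.median(Q[m][:,2]))
save(w,'w3.png')
```

```text
9.05 [ 0.57635819 -0.04548694  0.22053608]
w 879 [ 0.57378289 -0.04416791] [0.06156624 0.06151672] 0.08126847815214072 slope deg [0.62 0.13]
 face 1973 0.055401980195444456
t 63 [ 0.56853216 -0.06164251] [0.04917021 0.02854668] 0.07869519721166707 slope deg [-2.56 -3.21]
 face 190 0.05298410647621199
s 149 [ 0.57331445 -0.04450596] [0.06095089 0.06255229] 0.07970255245400393 slope deg [ 0.39 -0.12]
 face 225 0.05451225200072096
```

View pics/w3.png

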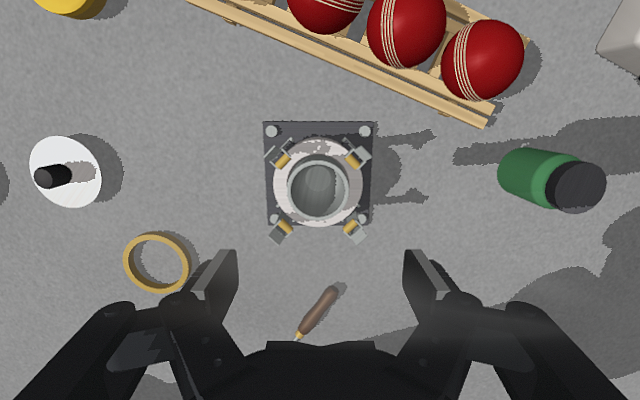

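The cup (317,190) sits level in the mould, 26 mm proud, all four clips free. Now above the white cover.

Request:
{"api": "send_rows", "payload": {
  "xyz": [
    [-0.011,0.0284,0],
    [-0.011,0.0284,0],
    [-0.011,0.0284,0],
    [-0.011,0.0284,0],
    [-0.011,0.0284,0],
    [-0.011,0.0284,0],
    [-0.011,0.0284,0],
    [-0.011,0.0284,0],
    [-0.011,0.0284,0],
    [-0.011,0.0284,0],
    [0,0,0],
    [0,0,0]
  ],
  "delta_rot": [
    [0,0,0],
    [0,0,0],
    [0,0,0],
    [0,0,0],
    [0,0,0],
    [0,0,0],
    [0,0,0],
    [0,0,0],
    [0,0,0],
    [0,0,0],
    [0,0,0],
    [0,0,0]
  ],
  "gripper": 0.06
}}

```text
clock: 10.4
position: [0.4633, 0.2389, 0.2151]
ee_rot: [0.001, 0.981, 0.196, -0.002]
contact_force: [-0.2, 0.1, 0.4]
width: 0.0601
gripper_force: 0.0
```

Run:
```python
from h import *
st=readout.get_state();print(st['clock'],st['position'],st['ee_rot'])
w=grab('wrist');Q=cloud(w);save(w,'w4.png')
r=np.hypot(Q[...,0]-.4638,Q[...,1]-.239)
for k,lo,hi,R in(('disc',.014,.023,.06),('knob',.047,.056,.03)):
    P=Q[(r<R)&(Q[...,2]>lo)&(Q[...,2]<hi)];print(k,len(P),(P[:,:2].min(0)+P[:,:2].max(0))/2,np.ptp(P[:,:2],axis=0),np.median(P[:,2]))
```

```text
10.4 [0.46326572 0.23885819 0.21513347] [ 6.45709258e-04  9.80666127e-01  1.95680853e-01 -1.59175029e-03]
disc 3820 [0.4636502  0.23882631] [0.08778769 0.08684616] 0.01939705887551227
knob 429 [0.46388949 0.23962272] [0.0251048  0.02519611] 0.050331402525413016
```

View pics/w4.png

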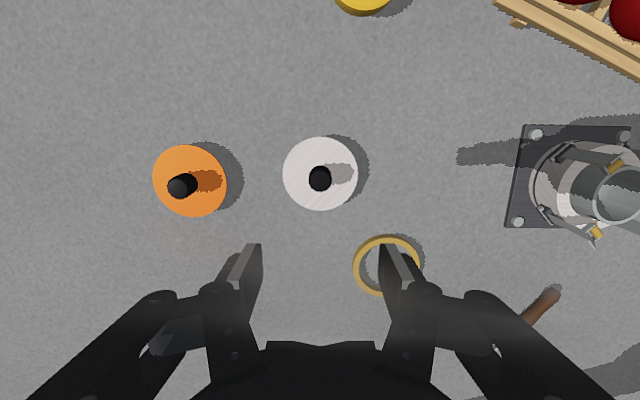

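White aluminium cover at (320,175) right below the tool (orange look-alike at (190,180) left alone). Descending to the knob.

Request:
{"api": "send_rows", "payload": {
  "xyz": [
    [0.0005,0,-0.03],
    [0,0.0005,-0.03],
    [0,0,-0.03],
    [0,0,-0.03],
    [0,0,-0.03],
    [0,0,-0.02],
    [0,0,-0.015],
    [0,0,-0.007],
    [0,0,0]
  ],
  "delta_rot": [
    [0,0,0],
    [0,0,0],
    [0,0,0],
    [0,0,0],
    [0,0,0],
    [0,0,0],
    [0,0,0],
    [0,0,0],
    [0,0,0]
  ]
}}

```text
clock: 11.35
position: [0.4643, 0.2383, 0.0237]
ee_rot: [0.0, 0.981, 0.194, -0.001]
contact_force: [0.4, -0.0, 0.3]
width: 0.0602
gripper_force: 0.0
```

Request:
{"api": "send_rows", "payload": {
  "xyz": [
    [0,0,0],
    [0,0,0],
    [0,0,0],
    [0,0,0],
    [0,0,0],
    [0,0,0],
    [0,0,0],
    [0,0,0]
  ],
  "delta_rot": [
    [0,0,0],
    [0,0,0],
    [0,0,0],
    [0,0,0],
    [0,0,0],
    [0,0,0],
    [0,0,0],
    [0,0,0]
  ],
  "gripper": 0.015,
  "force": 90
}}

```text
clock: 12.15
position: [0.4655, 0.2397, 0.026]
ee_rot: [0.0, 0.981, 0.195, 0.001]
contact_force: [0.3, -0.5, 6.2]
width: 0.0232
gripper_force: 88.1
```

Request:
{"api": "send_rows", "payload": {
  "xyz": [
    [0,0,0.01],
    [0,0,0.03],
    [0,0,0.03],
    [0,0,0.03],
    [0,0,0.03],
    [0,0,0.03],
    [0,0,0]
  ],
  "delta_rot": [
    [0,0,0],
    [0,0,0],
    [0,0,0],
    [0,0,0],
    [0,0,0],
    [0,0,0],
    [0,0,0]
  ]
}}

```text
clock: 12.85
position: [0.4672, 0.2405, 0.1894]
ee_rot: [-0.001, 0.981, 0.195, 0.005]
contact_force: [1.2, -0.3, -1.1]
width: 0.0232
gripper_force: 88.7
```

Request:
{"api": "send_rows", "payload": {
  "xyz": [
    [0.011,-0.0284,0],
    [0.011,-0.0284,0],
    [0.011,-0.0284,0],
    [0.011,-0.0284,0],
    [0.011,-0.0284,0],
    [0.011,-0.0284,0],
    [0.011,-0.0284,0],
    [0.011,-0.0284,0],
    [0.011,-0.0284,0],
    [0.0104,-0.028,0],
    [0,0,0],
    [0,0,0]
  ],
  "delta_rot": [
    [0,0,0],
    [0,0,0],
    [0,0,0],
    [0,0,0],
    [0,0,0],
    [0,0,0],
    [0,0,0],
    [0,0,0],
    [0,0,0],
    [0,0,0],
    [0,0,0],
    [0,0,0]
  ]
}}

```text
clock: 14.05
position: [0.5732, -0.0443, 0.1834]
ee_rot: [-0.001, 0.981, 0.194, -0.001]
contact_force: [0.3, 0.2, -1.6]
width: 0.0235
gripper_force: 89.0
```

Run:
```python
from h import *
from scipy.optimize import least_squares
st=readout.get_state();print(st['clock'],st['position'],st['contact_force'],st['width'])
w=grab('wrist');t=grab('top');s=grab('scene')
save(w,'w5.png')
def disc(P,c,R):
    g=lambda x:np.clip(np.hypot(P[:,0]-x[0],P[:,1]-x[1])-R,0,None)
    return least_squares(g,c).x
for n,im in(('w',w),('t',t),('s',s)):
    Q=cloud(im);r=np.hypot(Q[...,0]-.574,Q[...,1]+.0449)
    P=Q[(r<.05)&(Q[...,2]>.165)&(Q[...,2]<.19)]
    if len(P)<30: print(n,'few');continue
    z=np.median(P[:,2]);P=P[abs(P[:,2]-z)<.005]
    A=np.c_[P[:,:2]-P[:,:2].mean(0),np.ones(len(P))];pl=np.linalg.lstsq(A,P[:,2],rcond=None)[0]
    print(n,len(P),'mid',((P[:,:2].min(0)+P[:,:2].max(0))/2).round(4),np.ptp(P[:,:2],axis=0).round(4),'enc',np.round(cv2.minEnclosingCircle((P[:,:2]*1000).astype(np.float32))[0],1),z,'tilt',np.degrees(pl[:2]).round(2))
    m=(r<.047)&(r>.036)&(Q[...,2]>.048)&(Q[...,2]<.06);P=Q[m];print(' face',m.sum(),P[:,2].mean(),(P[:,:2].min(0)+P[:,:2].max(0))/2)
```

```text
14.05 [ 0.5731685  -0.04426659  0.18341546] [ 0.3204485   0.23032156 -1.56437953] 0.0234763331956795
w 10537 mid [ 0.5718 -0.045 ] [0.088  0.0872] enc [571.7 -44.6] 0.17661320670075592 tilt [-0.31  0.22]
 face 1237 0.05535152187705603 [ 0.58946239 -0.04304297]
t 424 mid [ 0.5463 -0.0581] [0.0368 0.0591] enc [548.1 -58.1] 0.1748841193044387 tilt [-0.18  0.22]
 face 90 0.053067399736993474 [ 0.53737279 -0.06111083]
s 599 mid [ 0.5708 -0.0433] [0.0885 0.0883] enc [571.4 -43.5] 0.17639467879051596 tilt [-0.17  0.01]
 face 223 0.05434842601496111 [ 0.5739098  -0.04502811]
```

View pics/w5.png

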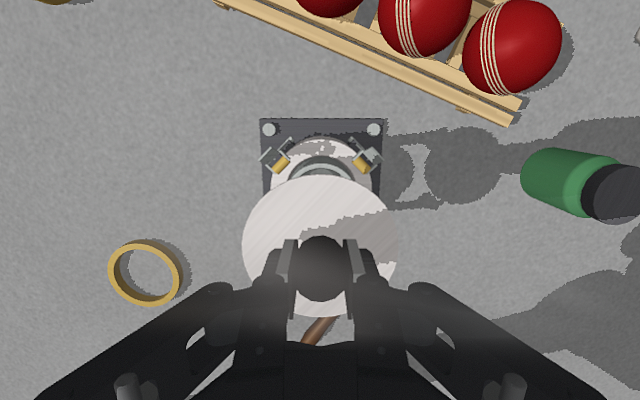

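Cover held level, disc centre at (319,246) in the picture, about 2 mm short in x. Correct, and lower to just above the rollers.

Request:
{"api": "send_rows", "payload": {
  "xyz": [
    [0.0018,0,0],
    [0,0,-0.015],
    [0,0,-0.015],
    [0,0,-0.015],
    [0,0,-0.01],
    [0,0,-0.005],
    [0,0,-0.005],
    [0,0,0],
    [0,0,0]
  ],
  "delta_rot": [
    [0,0,0],
    [0,0,0],
    [0,0,0],
    [0,0,0],
    [0,0,0],
    [0,0,0],
    [0,0,0],
    [0,0,0],
    [0,0,0]
  ]
}}

```text
clock: 15.1
position: [0.5763, -0.0442, 0.1203]
ee_rot: [0.0, 0.981, 0.195, 0.0]
contact_force: [0.5, 0.0, -1.7]
width: 0.0234
gripper_force: 89.0
```

Run:
```python
from h import *
st=readout.get_state();print(st['clock'],st['position'],st['contact_force'],st['width'])
w=grab('wrist');s=grab('scene')
for n,im in(('w',w),('s',s)):
    Q=cloud(im);r=np.hypot(Q[...,0]-.574,Q[...,1]+.0449)
    P=Q[(r<.05)&(Q[...,2]>.1065)&(Q[...,2]<.117)]
    z=np.median(P[:,2]);P=P[abs(P[:,2]-z)<.004]
    print(n,len(P),'mid',((P[:,:2].min(0)+P[:,:2].max(0))/2).round(4),np.ptp(P[:,:2],axis=0).round(4),'enc',np.round(cv2.minEnclosingCircle((P[:,:2]*1000).astype(np.float32))[0],1),z)
save(s,'s5.png',(265,165,345,265),5)
```

```text
15.1 [ 0.57628276 -0.04417535  0.12028358] [ 0.47672721  0.007584   -1.71709811] 0.02339647756847292
w 10530 mid [ 0.5752 -0.045 ] [0.0874 0.0875] enc [575.1 -44.8] 0.11348479143766263
s 552 mid [ 0.5744 -0.0446] [0.0877 0.0867] enc [574.5 -45.7] 0.11284672854069233
```

View pics/s5.png

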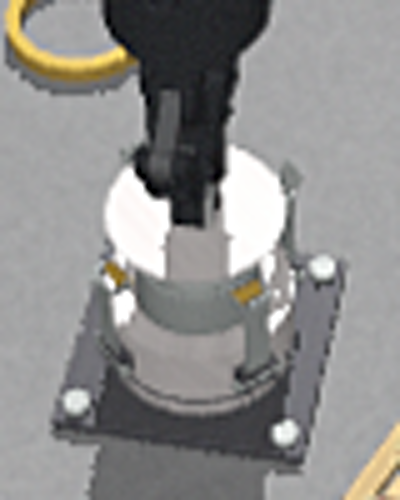

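The disc sits over the cup between the four clip tips (brass rollers at (115,272), (247,291)), about 1 mm over in x; correcting, then pressing down in small steps.

Request:
{"api": "send_rows", "payload": {
  "xyz": [
    [-0.001,0.0005,0],
    [0,0,-0.003],
    [0,0,-0.003],
    [0,0,-0.003],
    [0,0,-0.002],
    [0,0,0],
    [0,0,0]
  ],
  "delta_rot": [
    [0,0,0],
    [0,0,0],
    [0,0,0],
    [0,0,0],
    [0,0,0],
    [0,0,0],
    [0,0,0]
  ]
}}

```text
clock: 15.9
position: [0.5749, -0.0436, 0.1087]
ee_rot: [0.0, 0.981, 0.195, -0.0]
contact_force: [0.0, 0.3, -2.1]
width: 0.0234
gripper_force: 89.0
```

Request:
{"api": "send_rows", "payload": {
  "xyz": [
    [0,0,-0.001],
    [0,0,-0.001],
    [0,0,-0.001],
    [0,0,-0.001],
    [0,0,0]
  ],
  "delta_rot": [
    [0,0,0],
    [0,0,0],
    [0,0,0],
    [0,0,0],
    [0,0,0]
  ]
}}

```text
clock: 16.4
position: [0.5755, -0.0439, 0.1066]
ee_rot: [0.001, 0.981, 0.195, 0.001]
contact_force: [-3.1, 0.4, 8.7]
width: 0.0231
gripper_force: 90.1
```

Request:
{"api": "send_rows", "payload": {
  "xyz": [
    [-0.0008,0,0],
    [0,0,-0.001],
    [0,0,-0.001],
    [0,0,0]
  ],
  "delta_rot": [
    [0,0,0],
    [0,0,0],
    [0,0,0],
    [0,0,0]
  ]
}}

```text
clock: 16.8
position: [0.5759, -0.044, 0.106]
ee_rot: [0.001, 0.981, 0.195, 0.003]
contact_force: [-2.1, 0.7, 13.1]
width: 0.0232
gripper_force: 90.5
```

Request:
{"api": "send_rows", "payload": {
  "xyz": [
    [0,0,-0.001],
    [0,0,-0.001],
    [0,0,0]
  ],
  "delta_rot": [
    [0,0,0],
    [0,0,0],
    [0,0,0]
  ]
}}

```text
clock: 17.1
position: [0.5761, -0.0437, 0.1022]
ee_rot: [0.001, 0.981, 0.195, 0.003]
contact_force: [3.0, -0.9, -0.4]
width: 0.0234
gripper_force: 89.1
```

```bash
cat > d.py <<'E'
from h import *
st=readout.get_state();print(st['clock'],st['position'],st['contact_force'],st['moment'].round(2),st['width'])
w=grab('wrist');s=grab('scene')
for n,im in(('w',w),('s',s)):
    Q=cloud(im);r=np.hypot(Q[...,0]-.574,Q[...,1]+.0449)
    P=Q[(r<.042)&(r>.02)&(Q[...,2]>.082)&(Q[...,2]<.108)]
    z=np.median(P[:,2]);P=P[abs(P[:,2]-z)<.003]
    A=np.c_[P[:,:2]-[.574,-.0449],np.ones(len(P))];pl=np.linalg.lstsq(A,P[:,2],rcond=None)[0]
    print(n,len(P),z.round(4),'tilt',np.degrees(pl[:2]).round(2))
    m=(r<.047)&(r>.036)&(Q[...,2]>.048)&(Q[...,2]<.06);print(' face',m.sum(),np.median(Q[m][:,2]).round(4))
E
python3 d.py
```

```text
17.1 [ 0.57612442 -0.04371146  0.1021782 ] [ 3.00725635 -0.8521835  -0.44952171] [-0.06 -0.54  0.01] 0.023363466941275633
w 8228 0.0955 tilt [0.47 0.3 ]
 face 1374 0.0553
s 383 0.0943 tilt [ 0.01 -0.05]
 face 180 0.0545
```

Disc is still 6 mm above home, level: not snapped yet. Pressing on.

Request:
{"api": "send_rows", "payload": {
  "xyz": [
    [0,0,-0.001],
    [0,0,-0.001],
    [0,0,0]
  ],
  "delta_rot": [
    [0,0,0],
    [0,0,0],
    [0,0,0]
  ]
}}

```text
clock: 17.5
position: [0.5731, -0.0438, 0.0972]
ee_rot: [-0.0, 0.981, 0.195, -0.001]
contact_force: [2.7, -1.5, -11.9]
width: 0.0235
gripper_force: 88.7
```

Request:
{"api": "send_rows", "payload": {
  "xyz": [
    [0,0,-0.001],
    [0,0,-0.001],
    [0,0,0]
  ],
  "delta_rot": [
    [0,0,0],
    [0,0,0],
    [0,0,0]
  ]
}}

```text
clock: 17.8
position: [0.5733, -0.0438, 0.0966]
ee_rot: [-0.0, 0.981, 0.195, -0.001]
contact_force: [1.7, -0.7, -5.9]
width: 0.0233
gripper_force: 89.3
```

Snapped in (the clips now draw the cover down). Following down to about 10 N push.

Request:
{"api": "send_rows", "payload": {
  "xyz": [
    [0,0,-0.001],
    [0,0,-0.001],
    [0,0,-0.001],
    [0,0,0]
  ],
  "delta_rot": [
    [0,0,0],
    [0,0,0],
    [0,0,0],
    [0,0,0]
  ]
}}

```text
clock: 18.2
position: [0.574, -0.0438, 0.0961]
ee_rot: [0.0, 0.981, 0.195, 0.0]
contact_force: [-2.1, -0.9, 7.8]
width: 0.0233
gripper_force: 91.2
```

```bash
python3 d.py
```

```text
18.2 [ 0.57398233 -0.04376066  0.09605429] [-2.13816637 -0.91565152  7.79276153] [-0.08  0.4  -0.02] 0.023349241883946596
w 8314 0.0893 tilt [-0.07  0.08]
 face 1659 0.0553
s 377 0.0887 tilt [-0.29 -0.08]
 face 186 0.0543
```

Disc top 34 mm above the face: home, level. A little more push, then hold to check that it is steady.

Request:
{"api": "send_rows", "payload": {
  "xyz": [
    [0,0,-0.0006],
    [0,0,0],
    [0,0,0],
    [0,0,0],
    [0,0,0],
    [0,0,0]
  ],
  "delta_rot": [
    [0,0,0],
    [0,0,0],
    [0,0,0],
    [0,0,0],
    [0,0,0],
    [0,0,0]
  ]
}}

```text
clock: 18.9
position: [0.574, -0.0438, 0.096]
ee_rot: [0.0, 0.981, 0.195, 0.001]
contact_force: [-3.4, -0.4, 11.3]
width: 0.0235
gripper_force: 91.5
```

```bash
python3 d.py
python3 - <<'E'
from h import *
save(load('scene'),'s6.png',(265,165,345,265),5)
E
```

```text
18.9 [ 0.57401708 -0.0437601   0.09600954] [-3.43125781 -0.37799617 11.33448328] [-0.06  0.55  0.  ] 0.02346418796455844
w 8320 0.0893 tilt [-0.09  0.08]
 face 1649 0.0553
s 377 0.0887 tilt [-0.02  0.  ]
 face 185 0.0543
```

View pics/s6.png

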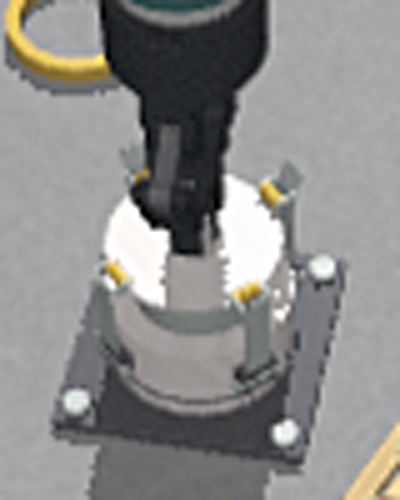

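All four brass rollers, at (115,272), (247,292), (273,192) and (142,176), lie over the disc's rim. The cover is level and flush, and the push is 11 N. Handing in.

```bash
python3 -c "
from rig import order,readout
print(readout.get_state()['contact_force']);print(order.sign_off())"
```

```text
[-3.66003271  0.31071938 11.4485543 ]
the job is handed in; nothing more can be done
None
```

The job is handed in: the cup is nested fully down in the mould, and the cover is snapped under all four clips and sits flush, with the gripper still holding the knob and pressing down at about 11 N.

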